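# Flip down the kickstand of a circuit-board frame and hold the frame upright

## Robot

A 7-joint arm with a two-finger parallel gripper is mounted at the origin on the work surface. World frame = base frame: x ahead of the robot, y to its left, z up, the work surface at z = 0. Lengths are in m, angles in rad, forces in N, time in s.
With the tool pointing down it reaches from about 0.35 to 0.9 m from the base axis. Payload 19.9 kg.
Tool frame: the origin (TCP) lies between the finger pads; the fingertips stand 17 mm ahead of it and the grasp point (between the pads) lies 2 mm behind it; z points along the fingers, y is the line along which they close (so a half turn about z gives the same grasp; the last joint's range is limited). The gripper opens to 94 mm and grips with 3 to 60 N. Pads are 16 mm wide; open, the fingers measure 119 mm over their backs; the gripper's body (75 mm by 177 mm) begins 78 mm behind the grasp point.
Start: joints at [1.22, 0.417, -0.01, 1.614, 0.005, 1.111, -0.053], TCP at [0.191, -0.595, 0.222] pointing down, gripper open.
Joint ranges: [-2.81, 2.81], [-0.39, 2.02], [-1.27, 1.25], [0.06, 2.57], [-1.19, 4.33], [0.19, 2], [-2.82, 2.82]. Speed limits (rad/s): [1.89, 1.89, 2.39, 2.39, 3.01, 3.01, 3.01].

## Interface

Orientations are given as a unit quaternion [x, y, z, w].
In Python, from rig import bot gives the robot as it stands. The module is installed in compiled form; this text tells all that it offers.
- The arm moves only by the tool play_rows, never from a script. Its argument "steps" is text: rows parted by semicolons, each of 7 numbers parted by spaces: the opening in per cent of the stroke, from 0 (shut) to 100 (fully open), then the shift along the tool's x, y, z in cm, then the turn, a rotation vector about the tool's x, y, z in degrees. A call has 1 to 5 rows; each row shifts and turns the commanded pose from where the row before left it, along the tool's axes as they then stand; what a row does not reach is not made up. A row lasts 1/10 s, in which the tool goes at most 50 mm and 8.59 degrees, less where a joint would pass 70% of its speed; a pose out of reach is approached as far as the arm can. A call with a gripper value outside its range is refused whole. The fingers move at their own pace and stop on an object; the grip force is fixed at half the most. Time passes only in rows, so rows that do not move let the fingers close. It gives the time, the measured TCP pose, the force, the opening and the grip force at its end, in the units of the state.
- bot.sense(): the state, without advancing time (a new reading comes with each control period).
- bot.snapshot(name): name is "scene" or "top" or "wrist"; returns a dict with "img" (420x560x3 uint8, red, green, blue), "z_map" (420x560 float32, m along the optical axis (not along the pixel's ray), 0 where there is no reading), "vfov" (degrees; the focal length in pixels is half the picture's height over the tangent of half this angle, whatever the lens; pixels are square), "cx", "cy" (the principal point, pixels), "rvec" (rotation vector, rad) and "tvec" (3), from world to camera coordinates, as OpenCV has them; the wrist camera has in their place "tool_from_camera" (4x4, takes a point from camera to tool coordinates, whose origin is the TCP and whose axes are the flange's). Camera axes: x right, y down, z forward; pixel columns grow to the right and rows downward; lengths in m; the calibration is good to about 2 mm. A picture is of the moment at which its call begins: read the wrist's pose just before it.
- bot.job_done(): hands the job in; it is judged then, once.
Trained networks look in the newest picture that a camera, given by its name, has taken for a name from the list of things; names that differ only in an ending like _2 or _b are one class to them, and where a whole thing is asked for, a point or a joint stands for the part that bears it (a point fixed in the world has none). Each returns a list of dicts, best first, with "confidence" (0 to 1); they miss things now and then, are a little off and sometimes report something else, mostly with a low value. They report only what shows in the picture. A call takes as long as a camera call.
- bot.masks_of(camera, target): "region" (420x560 bool, what is visible of it).
- bot.landmark_of(camera, target): "centre" ([x, y, z] in m, in world coordinates, good to about 4 mm: a listed point, or the origin of a listed thing).
The state is a dict: "time": time; "joints": joint angles; "joint_vel": joint speeds; "effort": joint torques, N m; "tool_pos": TCP position; "tool_rot": TCP orientation; "wrist_force": force on the tool from outside, world axes, zero at the start; "moment": the same for the moment, N m; "finger_gap": finger opening in m; "finger_force": force on a finger pad.
Only numpy, scipy, OpenCV 4.12 (cv2) and the standard library are available. Lean on these libraries where they do the work, as an engineer would, in place of code of your own. Each camera call takes 0.05 s, during which the arm holds its last target. There are 200 camera calls.

## Task

On the microscope bench, a circuit board is clamped in a metal frame that has tipped forward on its hub towards the robot. First flip the orange kickstand on the frame's back over the top and all the way down while the frame still lies forward, then raise the frame by its metal rail until it stands upright and finish while holding it there with the fingers (a hub spring tips it forward again if let go). Keep the fingers off the green board, do not let the frame go over backwards, and leave the bottle, the jar and the screwdriver alone.

Things in the scene. Friction and masses are not known exactly. Their poses are not given: they have to be found in the camera images.
- stand: Heavy grey foot plate 200 x 200 x 8 mm, fixed to the bench, with white cheeks (10 mm thick, y = +-92 mm, 64 mm high) that carry the frame's hub. Origin on the bench straight below the hub axis, midway between the cheeks; x to the back (away from the robot at yaw 0; plate from x = -65 to +135 mm), y along the hub axis, z up. Hub axis 50 mm above the bench. Carries frame, board, kickstand.
- frame (a joint): Tilt of the aluminium frame about the hub axis, rad: 0 upright, -0.60 forward stop (start, top leaning to the stand's -x), positive = backwards. Weight (0.5 kg in all) and a hub spring press it forward: 2 to 4 N at the top rail to lift it off the stop, 2 N to hold it upright. Kickstand down, its foot meets the plate at about +0.05 and stops the frame; kickstand up, nothing stops it before +0.5.
- rail_mid (a point): Middle of the frame's top rail (bar 160 mm long in y, 14 mm thick in x, 16 mm high), 162 mm from the hub axis; top edge at 170 mm; side rails 14 mm wide. On the forward stop it is 91 mm in front of the hub axis and 184 mm above the bench; upright 212 mm above the bench. Axes turn with the frame: x its back normal, z up along it.
- board: Green circuit board 128 x 112 x 2 mm with black chips up to 3 mm high, clamped inside the frame, its front 7 mm behind the front of the rails, upper edge 1 mm below the top rail (153 mm from the hub axis). Origin on the hub axis; axes as the frame's. Not to be touched by the fingers.
- kickstand (a joint): Turn of the orange kickstand about its pivot relative to the frame, rad: 0 = folded up, parallel to the frame (start); grows as its free end swings up and over to the back; 2.70 = stop, fully down. It swings freely (60 g): with the frame on its forward stop it falls back to 0 if let go below about 0.6 and falls by itself to 2.70 once past about 0.65 (over centre).
- kick_pivot (a point): Pivot of the kickstand: on brackets on the frame's back, 45 mm behind the frame's mid-plane, 80 mm from the hub axis along the frame. Turns about the y axis. With the frame on its forward stop it is 8 mm in front of the hub axis and 141 mm above the bench.
- kick_foot (a point): Centre of the kickstand's black rubber foot (round bar, 16 mm diameter, 24 mm long in y), 120 mm from the pivot; the orange bar below it is 12 mm wide (y), 10 mm thick. Folded up it sticks out 30 mm past the frame's top rail, 45 mm behind it; with the frame on its forward stop the foot is then 76 mm in front of the hub axis and 240 mm above the bench.
- wash_bottle: White plastic wash bottle, 58 mm diameter, 130 mm high, origin at the centre of its underside. Bystander.
- lens_jar: Clear jar with black cap, 50 mm diameter, 60 mm high, origin at the centre of its underside. Bystander.
- screwdriver: Red-handled screwdriver lying on the bench, 130 mm long along its x. Bystander.

How it is judged:
On the way, in this order (a step that is already met when the one before it is completed fails the run):
1. the kickstand is flipped fully down (past 2.5 rad) while the frame still lies forward (below -0.35 rad) (value of joint kickstand above 2.5 rad and value of joint frame below -0.35 rad), for 0.2 s.
2. the frame stands upright, held by the fingers, with the kickstand down (value of joint kickstand above 2.5 rad and value of joint frame between -0.09 and 0.09 rad and contact force between the fingers and stand above 0.5 N), for 0.3 s.
At the end, for the whole second after the job is handed in: The kickstand is down (joint above 2.5 rad), the frame is upright within 0.09 rad (5 degrees), still (below 0.1 rad/s) and held there by the fingers (contact over 0.5 N) through the last second; bottle, jar and screwdriver within 20 mm of where they stood (all of step 2 and velocity of joint frame between -0.1 and 0.1 rad/s and distance of each of wash_bottle, lens_jar, screwdriver from where it was at the start of the episode below 0.02 m); the arm keeps its last pose, push and grip.
It fails at once if the fingers press on the circuit board (over 1 N) (contact force between the fingers and board above 1 N).
It fails at once if the frame goes over backwards (past 0.2 rad) (value of joint frame above 0.2 rad).
It fails at once if the bottle, the jar or the screwdriver is pushed away (over 20 mm) (distance of any of wash_bottle, lens_jar, screwdriver from where it was at the start of the episode above 0.02 m).
It also fails if it takes over 45 s, if anything falls off the work surface, if the arm or the gripper's body presses on something with over 40 N, if the wrist force passes 120 N, or if a joint passes its speed limit or range.

## Working session

There is one attempt and no reset: what is moved stays moved. The work goes in short steps, Python scripts to look and compute and a tool call to move; the robot and the scene stay as the last step left them, time stands still between calls to the robot, and variables do not carry over. Pictures are saved under pics/ and viewed, at most 10 in all, crops included, and the job is handed in when it is done.

Besides the shell and the picture viewer there is one more tool, called after ">>>" by a JSON object that holds its "op" and its "data", one argument or row to a line. play_rows: Moves the arm, as the interface text tells. Its arguments: {"type":"object","properties":{"steps":{"type":"string"}},"required":["steps"]}

```bash
mkdir -p pics; python3 - <<'E'
from rig import bot
import cv2,numpy as np
s=bot.sense();print({k:np.round(v,3) for k,v in s.items()})
for c in("scene","top"):
    d=bot.snapshot(c);cv2.imwrite(f"pics/{c}0.png",d["img"][:,:,::-1])
    print(c,d["vfov"],d["rvec"],d["tvec"])
    for t in("stand","rail_mid","kick_pivot","kick_foot","board","wash_bottle","lens_jar","screwdriver"):
        print(t,[(np.round(r["centre"],3).tolist(),round(r["confidence"],2)) for r in bot.landmark_of(c,t)[:2]])
E
```

```text
{'time': np.float64(0.0), 'joints': array([ 1.219,  0.418, -0.01 ,  1.614,  0.005,  1.111, -0.053]), 'joint_vel': array([-0.001,  0.001,  0.   , -0.   ,  0.   , -0.   , -0.   ]), 'effort': array([-1.0000e-03, -8.5125e+01,  6.3800e-01, -4.2599e+01, -4.9000e-02,
        1.9000e-02,  0.0000e+00]), 'tool_pos': array([ 0.19 , -0.595,  0.222]), 'tool_rot': array([ 0.988,  0.154, -0.   , -0.001]), 'wrist_force': array([-0.244,  0.14 ,  0.01 ]), 'moment': array([ 0.006,  0.009, -0.013]), 'finger_force': np.float64(0.0), 'finger_gap': np.float64(0.094)}
scene 42.36399316512989 [ 2.12226887  0.68202043 -0.32293235] [-0.4544098  -0.07064773  1.8759289 ]
stand [([0.625, 0.116, 0.001], 0.94)]
rail_mid [([0.532, 0.133, 0.184], 0.77)]
kick_pivot [([0.616, 0.114, 0.137], 0.95)]
kick_foot []
board [([0.624, 0.114, 0.051], 0.95)]
wash_bottle []
lens_jar []
screwdriver [([0.609, -0.365, 0.002], 0.57), ([0.535, 0.129, 0.184], 0.3)]
top 42.05451484686161 [ 2.17228072 -2.15856032  0.12056706] [1.32569867e-03 5.46898601e-01 1.67851977e+00]
stand [([0.625, 0.117, -0.002], 0.93)]
rail_mid [([0.536, 0.134, 0.179], 0.86)]
kick_pivot [([0.62, 0.116, 0.146], 0.96)]
kick_foot [([0.551, 0.127, 0.239], 0.68)]
board [([0.623, 0.115, 0.05], 0.84)]
wash_bottle [([0.466, 0.314, -0.0], 0.6)]
lens_jar [([0.448, -0.324, 0.002], 0.76)]
screwdriver []
```

View pics/scene0.png

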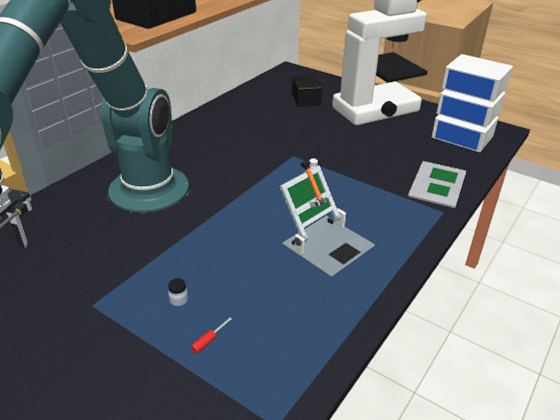

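View pics/top0.png

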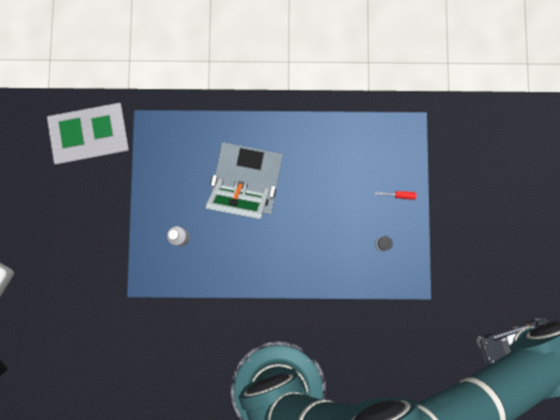

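The scene view shows the frame leaning towards the robot at about (310,205), with the orange bar at (315,185). In the top view the stand is at (245,180), the bottle at (177,236), the jar at (385,243) and the screwdriver at (400,195). The network results agree with both pictures. Next I refine the yaw from the plate.

```bash
cat > h.py <<'E'
from rig import bot
import cv2,numpy as np
from scipy.spatial.transform import Rotation as R
H=np.array([.624,.1155,0]);YAW=-10.5
def cloud(d):
    f=210/np.tan(np.radians(d["vfov"]/2));v,u=np.mgrid[:420,:560];z=d["z_map"]
    p=np.stack([(u-d["cx"])/f*z,(v-d["cy"])/f*z,z],-1)
    return (p-d["tvec"])@R.from_rotvec(d["rvec"]).as_matrix()
def st(p): return R.from_euler('z',-YAW,degrees=True).apply(np.asarray(p)-H)*1000   # world -> stand, mm
def wd(p): return R.from_euler('z',YAW,degrees=True).apply(np.asarray(p)/1000)+H
def look(c):
    d=bot.snapshot(c)
    for t in("rail_mid","kick_pivot","kick_foot"):
        print(c,t,[(st(r["centre"]).round().tolist(),round(r["confidence"],2)) for r in bot.landmark_of(c,t)[:2]])
    return d
def goto(p):  # stand mm of TCP, prints shift in tool cm and turn
    s=bot.sense();q=R.from_quat(s["tool_rot"]);g=R.from_euler('z',YAW,degrees=True)*R.from_euler('x',180,degrees=True)
    print("stand pos",st(s["tool_pos"]).round(1),"shift cm (final axes)",(g.inv().apply(wd(p)-s["tool_pos"])*100).round(2),"turn",np.degrees((q.inv()*g).as_rotvec()).round(1))
E
python3 - <<'E'
from h import *
for c in("top","scene"):
    d=bot.snapshot(c);p=cloud(d)
    m=bot.masks_of(c,"stand")[0]["region"]&(d["z_map"]>0);q=p[m]
    q=q[(q[:,2]>.003)&(q[:,2]<.013)]
    (a,b,ang)=cv2.minAreaRect((q[:,:2]*1000).astype(np.float32));print(c,len(q),a,b,ang)
    print(st([a[0]/1000,a[1]/1000,0]))
    q=p[bot.masks_of(c,"rail_mid")[0]["region"]&(d["z_map"]>0)];q=q[(q[:,2]>.17)&(q[:,2]<.21)]
    if len(q): print("rail",len(q),st(q).min(0),st(q).max(0))
goto([-140,0,245])
E
```

```text
top 1904 (646.0868530273438, 113.27256774902344) (208.88253784179688, 224.1444091796875) 78.89913177490234
[22.12292392  1.83487558  0.        ]
rail 430 [-104.70707517  -81.61039943  170.09963544] [-23.98327656  77.89301216 209.9418414 ]
scene 2425 (520.6357421875, 213.061767578125) (259.7070007324219, 616.8189697265625) 52.73043441772461
[-119.41263374   77.09144692    0.        ]
rail 470 [-101.59425847  -82.8128377   170.01630149] [-11.76869697  82.07385272 209.90700034]
stand pos [-296.7 -777.8  222.4] shift cm (final axes) [ 15.67 -77.78  -2.26] turn [-0.   0.  28.3]
```

>>> {"op": "play_rows", "data": {
  "steps": "0 0 0 -0.6 0 0 7.1; 0 0 0 -0.6 0 0 7.1; 0 0 0 -0.6 0 0 7.1; 0 0 0 -0.5 0 0 7; 0 0.8 -4 0 0 0 0"
}}

```text
time: 1.7
tool_pos: [0.2036, -0.5598, 0.2455]
tool_rot: [0.995, -0.097, -0.0, 0.001]
wrist_force: [1.0, 0.3, -1.0]
finger_gap: 0.0572
finger_force: 0.0
```

>>> {"op": "play_rows", "data": {
  "steps": "0 0.8 -4 0 0 0 0; 0 0.8 -4 0 0 0 0; 0 0.8 -4 0 0 0 0; 0 0.8 -4 0 0 0 0; 0 0.8 -4 0 0 0 0"
}}

```text
time: 2.2
tool_pos: [0.282, -0.3665, 0.2456]
tool_rot: [0.996, -0.092, 0.0, 0.0]
wrist_force: [1.0, -0.3, 0.1]
finger_gap: 0.0175
finger_force: 0.0
```

>>> {"op": "play_rows", "data": {
  "steps": "0 0.8 -4 0 0 0 0; 0 0.8 -4 0 0 0 0; 0 0.8 -4 0 0 0 0; 0 0.8 -4 0 0 0 0; 0 0.8 -4 0 0 0 0"
}}

```text
time: 2.7
tool_pos: [0.3579, -0.1772, 0.2457]
tool_rot: [0.996, -0.092, 0.0, 0.0]
wrist_force: [1.3, -2.0, 0.3]
finger_gap: 0.0008
finger_force: 0.0
```

```bash
python3 -c "
from h import *
goto([-140,0,245]);print(bot.sense()['joints'].round(2),bot.sense()['time'],bot.sense()['finger_gap'])"
```

```text
stand pos [-208.3 -336.3  245.7] shift cm (final axes) [  6.83 -33.63   0.07] turn [ 0.  -0.  -0.1]
[ 0.65 -0.02 -0.26  2.1  -0.    1.06 -1.37] 2.7 0.0008125611195358344
```

>>> {"op": "play_rows", "data": {
  "steps": "0 0.8 -4 0 0 0 0; 0 0.8 -4 0 0 0 0; 0 0.8 -4 0 0 0 0; 0 0.8 -4 0 0 0 0; 0 0.8 -4 0 0 0 0"
}}

```text
time: 3.2
tool_pos: [0.4339, 0.0121, 0.2458]
tool_rot: [0.996, -0.092, 0.0, 0.0]
wrist_force: [1.3, -0.5, 0.2]
finger_gap: 0.0004
finger_force: 0.0
```

>>> {"op": "play_rows", "data": {
  "steps": "0 0.8 -4 0 0 0 0; 0 0.8 -4 0 0 0 0; 0 0.8 -4 0 0 0 0; 0 0.4 -1.4 0 0 0 0; 0 0 0 0 0 0 0"
}}

```text
time: 3.7
tool_pos: [0.4859, 0.1392, 0.2453]
tool_rot: [0.996, -0.09, -0.0, -0.001]
wrist_force: [-0.7, -0.8, -0.7]
finger_gap: 0.0005
finger_force: 0.0
```

```bash
python3 -c "
from h import *
for c in('scene','top'): d=look(c);cv2.imwrite(f'pics/{c}1.png',d['img'][:,:,::-1])
goto([-140,0,245])"
```

```text
scene rail_mid [([-93.0, -1.0, 182.0], 0.68)]
scene kick_pivot [([-11.0, -3.0, 140.0], 0.93)]
scene kick_foot [([-75.0, -0.0, 238.0], 0.63)]
top rail_mid [([-90.0, 1.0, 184.0], 0.76), ([-190.0, 165.0, 4.0], 0.38)]
top kick_pivot []
top kick_foot [([0.0, 0.0, 51.0], 0.26)]
stand pos [-139.9   -4.6  245.6] shift cm (final axes) [-0.01 -0.46  0.06] turn [ 0.  -0.  -0.1]
```

>>> {"op": "play_rows", "data": {
  "steps": "0 1.5 -0.4 0 0 0 0; 0 1.5 0 0 0 0 0; 0 1.5 0 0 0 0 0; 0 1.5 0 0 0 0 0; 0 1.5 0 0 0 0 0"
}}

```text
time: 4.6
tool_pos: [0.5606, 0.1268, 0.2455]
tool_rot: [0.996, -0.092, -0.0, 0.0]
wrist_force: [-0.2, -0.2, 0.0]
finger_gap: 0.0002
finger_force: 0.2
```

>>> {"op": "play_rows", "data": {
  "steps": "0 1.5 0 0 0 0 0; 0 1.5 0 0 0 0 0; 0 1.5 0 0 0 0 0; 0 1.5 0 0 0 0 0; 0 0 0 0 0 0 0"
}}

```text
time: 5.1
tool_pos: [0.62, 0.1153, 0.245]
tool_rot: [0.996, -0.093, -0.0, -0.0]
wrist_force: [-0.7, 0.7, 0.4]
finger_gap: 0.0002
finger_force: 0.0
```

```bash
python3 -c "
from h import *
for c in('scene','top'): d=look(c);cv2.imwrite(f'pics/{c}2.png',cv2.resize(d['img'][100:300,150:400,::-1],None,fx=2.5,fy=2.5))
goto([5,0,245])"
```

```text
scene rail_mid [([-92.0, -2.0, 184.0], 0.79)]
scene kick_pivot [([-12.0, 1.0, 138.0], 0.67)]
scene kick_foot []
top rail_mid [([-89.0, 1.0, 181.0], 0.65)]
top kick_pivot []
top kick_foot []
stand pos [ -5.3  -0.  245.7] shift cm (final axes) [ 1.03 -0.    0.07] turn [ 0. -0. -0.]
```

View pics/scene2.png

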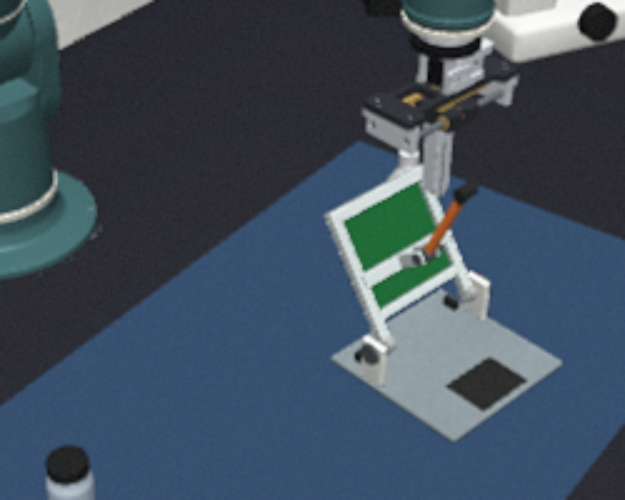

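The crop shows the bar past the fingers and falling backwards, with its black foot at (465,192). The frame is still forward. I retreat.

>>> {"op": "play_rows", "data": {
  "steps": "0 -2 0 0 0 0 0; 0 -3 0 0 0 0 0; 0 -3 0 0 0 0 0; 0 -3 0 0 0 0 0; 0 -3 0 0 0 0 0"
}}

```text
time: 6.0
tool_pos: [0.4801, 0.1422, 0.2455]
tool_rot: [0.996, -0.092, 0.0, 0.0]
wrist_force: [-0.1, -0.1, -0.1]
finger_gap: 0.0006
finger_force: 0.0
```

>>> {"op": "play_rows", "data": {
  "steps": "0 -0.5 0 0 0 0 0; 0 0 0 2 0 0 0; 0 0 0 2 0 0 0; 0 0 0 1.4 0 0 0; 0 0 0 0 0 0 0"
}}

```text
time: 6.5
tool_pos: [0.4759, 0.1426, 0.19]
tool_rot: [0.996, -0.092, -0.001, 0.0]
wrist_force: [-0.4, -0.4, -0.1]
finger_gap: 0.0004
finger_force: 0.0
```

```bash
python3 -c "
from h import *
for c in('scene','top'): d=look(c);cv2.imwrite(f'pics/{c}3.png',cv2.resize(d['img'][100:300,150:400,::-1],None,fx=2.5,fy=2.5))
goto([-130,0,191])"
```

```text
scene rail_mid [([-93.0, -0.0, 185.0], 0.85)]
scene kick_pivot [([-11.0, 1.0, 140.0], 0.58)]
scene kick_foot [([100.0, -0.0, 78.0], 0.74)]
top rail_mid [([-91.0, 2.0, 179.0], 0.93)]
top kick_pivot [([-5.0, -0.0, 144.0], 0.74)]
top kick_foot [([100.0, -2.0, 79.0], 0.77)]
stand pos [-1.498e+02  1.000e-01  1.919e+02] shift cm (final axes) [1.98 0.01 0.09] turn [-0.  -0.  -0.1]
```

View pics/scene3.png

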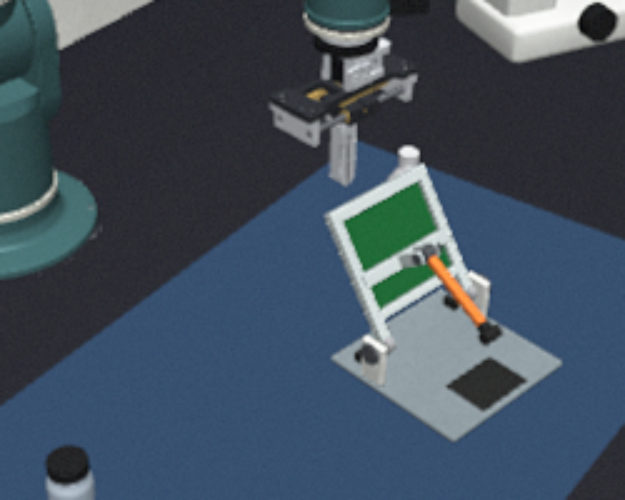

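The kickstand is down: its foot measures (100, 78) in the stand frame, against (96, 80) expected. It shows at crop (488,333). Now I raise the frame from the front of the rail, following its arc.

>>> {"op": "play_rows", "data": {
  "steps": "0 1.2 0 0 0 0 0; 0 1.2 0 0 0 0 0; 0 1.2 0 0 0 0 0; 0 0.7 0 -0.45 0 0 0; 0 0.7 0 -0.5 0 0 0"
}}

```text
time: 7.4
tool_pos: [0.526, 0.1336, 0.2009]
tool_rot: [0.996, -0.092, -0.001, 0.0]
wrist_force: [-1.9, 0.3, -1.2]
finger_gap: 0.0005
finger_force: 0.9
```

>>> {"op": "play_rows", "data": {
  "steps": "0 0.75 0 -0.4 0 0 0; 0 0.75 0 -0.4 0 0 0; 0 0.8 0 -0.3 0 0 0; 0 0.8 0 -0.3 0 0 0; 0 0 0 0 0 0 0"
}}

```text
time: 7.9
tool_pos: [0.5572, 0.128, 0.2153]
tool_rot: [0.996, -0.092, 0.0, -0.0]
wrist_force: [-3.0, -0.1, 2.5]
finger_gap: 0.0003
finger_force: 1.4
```

```bash
python3 -c "
from h import *
for c in('scene','top'): d=look(c);cv2.imwrite(f'pics/{c}4.png',cv2.resize(d['img'][100:300,150:400,::-1],None,fx=2.5,fy=2.5))
goto([-65,0,215])"
```

```text
scene rail_mid [([-49.0, -0.0, 202.0], 0.57)]
scene kick_pivot [([16.0, -0.0, 137.0], 0.67)]
scene kick_foot [([104.0, -3.0, 53.0], 0.58), ([70.0, -476.0, 2.0], 0.28)]
top rail_mid [([105.0, -4.0, 51.0], 0.6)]
top kick_pivot []
top kick_foot [([101.0, -4.0, 53.0], 0.55)]
stand pos [-6.920e+01  1.000e-01  2.149e+02] shift cm (final axes) [ 0.42  0.01 -0.01] turn [-0.  0. -0.]
```

View pics/scene4.png

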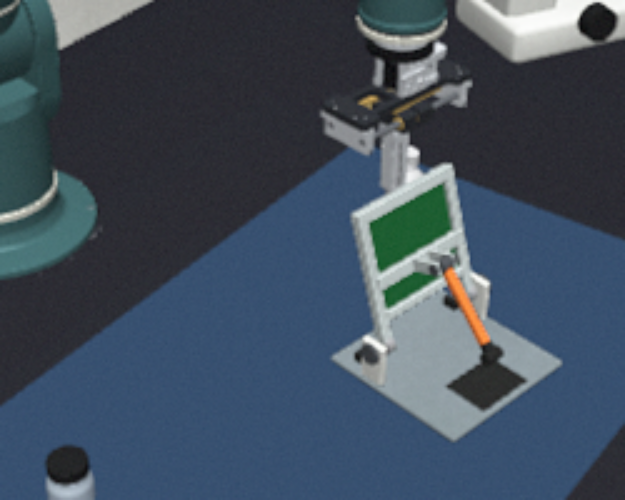

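It follows well: the frame is at about -0.31 rad and the finger half-thickness is about 11 mm. Next come 5 cm more along x and 1 cm up.

>>> {"op": "play_rows", "data": {
  "steps": "0 0.8 0 -0.25 0 0 0; 0 0.8 0 -0.25 0 0 0; 0 0.8 0 -0.15 0 0 0; 0 0.8 0 -0.15 0 0 0; 0 0.8 0 -0.1 0 0 0"
}}

```text
time: 8.8
tool_pos: [0.5963, 0.1205, 0.224]
tool_rot: [0.996, -0.092, 0.0, -0.0]
wrist_force: [-2.9, 0.1, 1.1]
finger_gap: 0.0003
finger_force: 1.0
```

>>> {"op": "play_rows", "data": {
  "steps": "0 0.6 0 -0.1 0 0 0; 0 0.3 0 0 0 0 0; 0 0 0 0 0 0 0; 0 0 0 0 0 0 0; 0 0 0 0 0 0 0"
}}

```text
time: 9.3
tool_pos: [0.604, 0.1191, 0.2248]
tool_rot: [0.996, -0.092, -0.0, 0.0]
wrist_force: [-1.9, 0.3, -1.8]
finger_gap: 0.0007
finger_force: 0.8
```

```bash
python3 -c "
from h import *
for c in('scene','top','scene','top'):
  d=look(c);cv2.imwrite(f'pics/{c}5.png',cv2.resize(d['img'][100:300,150:400,::-1],None,fx=2.5,fy=2.5))
  q=cloud(d)[d['z_map']>0];q=st(q);q=q[(abs(q[:,1])<78)&(abs(q[:,1])>45)&(q[:,2]>205)&(q[:,2]<230)&(abs(q[:,0])<60)]
  print('rail cloud',len(q),np.percentile(q,[5,50,95],axis=0).round(1).tolist())
goto([-18,0,225]);print(bot.sense()['wrist_force'])"
```

```text
scene rail_mid [([-4.0, -2.0, 214.0], 0.8)]
scene kick_pivot [([40.0, -1.0, 130.0], 0.87)]
scene kick_foot [([95.0, -1.0, 22.0], 0.74)]
rail cloud 124 [[-8.2, -74.9, 207.2], [3.0, -48.0, 219.5], [6.4, 73.3, 223.5]]
top rail_mid []
top kick_pivot []
top kick_foot []Traceback (most recent call last):
  File "<string>", line 6, in <module>
    print('rail cloud',len(q),np.percentile(q,[5,50,95],axis=0).round(1).tolist())
                              ~~~~~~~~~~~~~^^^^^^^^^^^^^^^^^^^^
    return _quantile_unchecked(
        a, q, axis, out, overwrite_input, method, keepdims, weights)
    return _ureduce(a,
                    func=_quantile_ureduce_func,
    ...<5 lines>...
                    overwrite_input=overwrite_input,
                    method=method)
    r = func(a, **kwargs)
    result = _quantile(arr,
                       quantiles=q,
    ...<2 lines>...
                       out=out,
                       weights=wgt)
    slices_having_nans = np.isnan(arr[-1, ...])
                                  ~~~^^^^^^^^^
IndexError: index -1 is out of bounds for axis 0 with size 0
```

View pics/scene5.png

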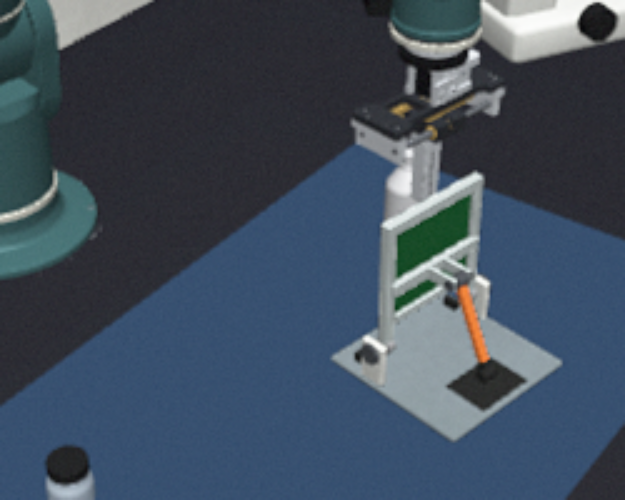

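The frame stands upright at about -0.03 rad, with the kickstand foot near the plate at crop (487,372) and the finger on the rail at (425,190). I make a small 3 mm nudge to centre it, then hold.

>>> {"op": "play_rows", "data": {
  "steps": "0 0.3 0 0 0 0 0; 0 0 0 0 0 0 0; 0 0 0 0 0 0 0; 0 0 0 0 0 0 0; 0 0 0 0 0 0 0"
}}

```text
time: 10.2
tool_pos: [0.6073, 0.1186, 0.225]
tool_rot: [0.996, -0.092, 0.0, -0.0]
wrist_force: [-0.9, -0.3, 1.4]
finger_gap: 0.0002
finger_force: 0.8
```

```bash
python3 -c "
from h import *
look('scene');look('scene');goto([-18,0,225]);s=bot.sense();print(s['wrist_force'],s['finger_force'],s['time'])"
```

```text
scene rail_mid [([71.0, -477.0, 2.0], 0.68), ([-1.0, -2.0, 211.0], 0.59)]
scene kick_pivot [([40.0, -2.0, 130.0], 0.87)]
scene kick_foot [([98.0, 3.0, 22.0], 0.6)]
scene rail_mid [([-1.0, -3.0, 213.0], 0.71)]
scene kick_pivot [([45.0, -0.0, 128.0], 0.87)]
scene kick_foot [([98.0, 0.0, 23.0], 0.54)]
stand pos [-17.  -0. 225.] shift cm (final axes) [-0.1 -0.  -0. ] turn [-0.  0. -0.]
[-1.36335322 -0.44114726  1.57315958] 0.7930440525524318 10.6
```

The rail is at about 0 rad, with the finger in contact at around 2 N. I hand in.

```bash
python3 -c "
from rig import bot
print(bot.job_done())"
```

```text
the job is handed in; nothing more can be done
None
```

I flipped the kickstand fully down and raised the frame upright (last measured tilt about 0 rad), held there by the closed fingers on the top rail; the job is handed in and no verdict came back.

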